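# Shut the incubator and show the sample slide to the code reader

## Task

A sample slide has just come out of the incubator and has to be logged: first push the incubator's door shut until it clicks onto its catch and stays shut by itself, and only then pick up the slide. Both ends of the slide are pale; the frosted label end is the one with the small notch in a corner. Hold the slide level, label face up, by the other end, with the middle of the frosted end about 12 cm above the middle of the reader's white square and pointing at the reader's post, and finish while still holding it there, leaving the jars and other things on the bench where they are.

Things in the scene. Friction and masses are not known exactly. Their poses are not given: they have to be found in the camera images.
- incubator: benchtop incubator, steel box 240 mm deep (its x), 280 mm wide (its y), 260 mm tall, fixed. Origin at the centre of its underside; +x points from its front to its back, so its front plane is at x = -120 mm and the door covers the whole front. Nothing stands on its top.
- door (a joint): angle (rad) of the incubator's white door: 0 = shut and seated; grows as the free edge swings out towards the robot; starts 0.35 to 0.75. It stays where it is left (slight hinge friction). At about 0.06 rad a sprung ball catch inside resists: it takes some 6 N at the free edge (more nearer the hinge) to push past it, then it pulls the door home to 0 and holds it. Otherwise the door stays ajar.
- door_hinge (a point): point on the vertical hinge axis, 135 mm above the bench, at x = -120, y = +140 mm of the incubator (front left). The panel reaches 280 mm from the axis, from 10 to 260 mm above the bench; its back face lies on the axis, its outer face 18 mm in front. Axes turn with the door: -y runs along the panel to the free edge, -x out of its outer face.
- door_edge (a point): point on the outer face of the door at its free edge, 225 mm above the bench (same axes as door_hinge). A vertical bar handle stands 35 mm off the face, 30 mm in from the free edge, between about 65 and 165 mm above the bench; the face is bare above it.
- stand: small round slide stand, fixed: black column 30 mm across and 50 mm tall on a dark foot 72 mm across and 6 mm high. Origin at the centre of its underside.
- slide: loose glass slide 100 (x) x 40 (y) x 6 mm, about 60 g, lying label face up on the stand (underside 50 mm above the bench), any way round. Green middle, a pale 26 mm band at each end. The band with a 14 x 14 mm notch in one corner (at +x, -y) is the frosted label end (+x); the one with whole corners is the plain grip end (-x). Origin: centre of underside, +z out of the label face.
- label (a point): middle of the frosted label band, on the slide's top face, 37 mm from the slide's middle (slide frame x = +37, z = +6 mm)
- plain_end (a point): middle of the plain grip band, on the slide's top face (slide frame x = -37, z = +6 mm)
- reader: code reader, fixed: grey base plate 210 x 120 x 8 mm with a 70 mm white square; a 300 mm steel post 140 mm behind the square's middle carries a black head that looks down at the square at a slant (head front about 75 mm behind the square's middle, underside 245 mm up). Origin on the bench under the square's middle; +x points from the square to the post, away from the robot.
- read_point (a point): the reading point, in the air 120 mm above the bench over the middle of the white square; axes as the reader's
- jar0: bystander: sauce jar with a black lid, 62 mm across, 66 mm tall, loose; origin at the centre of its underside
- jar1: bystander: sauce jar with a black lid, 62 mm across, 66 mm tall, loose; origin at the centre of its underside
- jar2: bystander: sauce jar with a black lid, 62 mm across, 66 mm tall, loose; origin at the centre of its underside
- jar3: bystander: sauce jar with a black lid, 62 mm across, 66 mm tall, loose; origin at the centre of its underside
- lid: bystander: loose black jar lid, 66 mm across, 14 mm high; origin at the centre of its underside
- spoon: bystander: blue spoon 170 mm long lying along its x; origin at its underside
- beaker: bystander: white plastic beaker, 64 mm across, 80 mm tall; origin at the centre of its underside
Things that resemble listed ones, but are neither listed nor needed, are in the scene too. Of the things like the slide, leave any that is blue; of the rest the larger one is meant.

How it is judged:
By the outcome, as a careful person would: the job done as asked, in the order asked, and still so for the second after the job is handed in, while the arm keeps its last pose, push and grip.
It also fails if it takes over 53 s, if anything falls off the work surface, if the arm or the gripper's body presses on something with over 40 N, if the wrist force passes 120 N, or if a joint passes its speed limit or range.

## Robot

A 7-joint arm with a two-finger parallel gripper is mounted at the origin on the work surface. World frame = base frame: x ahead of the robot, y to its left, z up, the work surface at z = 0. Lengths are in mm, angles in rad, forces in N, time in s.
With the tool pointing down it reaches from about 400 to 875 mm from the base axis. Payload 19.3 kg.
Tool frame: the origin (TCP) lies at the very end of the fingers, on their centre line; the grasp point (between the pads) lies 19 mm behind it; z points along the fingers, y is the line along which they close (so a half turn about z gives the same grasp; the last joint's range is limited). The gripper opens to 85 mm and grips with 20 to 120 N. Pads are 22 mm wide; open, the fingers measure 114 mm over their backs; the gripper's body (76 mm by 85 mm) begins 54 mm behind the grasp point. The pads swing forward as they close: fully open they stand 13 mm farther back than shut.
Start: joints at [1.208, 0.521, -0.036, 1.599, 0.021, 1.021, -0.113], TCP at [180.368, -598.399, 200.291] pointing down, gripper open.
Joint ranges: [-2.91, 2.91], [-0.3, 2.13], [-1.5, 1.42], [0.17, 2.43], [-1.26, 4.41], [0.16, 1.93], [-2.52, 2.52]. Speed limits (rad/s): [1.89, 1.89, 2.39, 2.39, 3.01, 3.01, 3.01].

## Interface

Orientations are given as a unit quaternion [w, x, y, z].
In Python, from station import * gives the robot as it stands.
- The arm moves only by the tool send_rows, never from a script. Its arguments are lists of equal length, an entry for each row: "angular": the turn, a rotation vector about the tool's x, y, z scaled (see below), a list of three; "travel": the shift along the tool's x, y, z scaled (see below), a list of three; "claw": the opening in per cent of the stroke, from 0 (shut) to 100 (fully open). In form: {"angular": [[rx, ry, rz], ...], "travel": [[tx, ty, tz], ...], "claw": [claw, ...]}. A call has 1 to 12 rows; each row shifts and turns the commanded pose from where the row before left it, along the tool's axes as they then stand; what a row does not reach is not made up. The controller multiplies each number of a shift by 0.25 m and each number of a turn by 180 degrees. A row lasts 1/10 s, in which the tool goes at most 50 mm and 8.59 degrees, less where a joint would pass 70% of its speed; a pose out of reach is approached as far as the arm can. A call with a number of a shift or a turn outside -1 to 1 is refused whole. A call with a gripper value outside its range is refused whole. The fingers move at their own pace and stop on an object; "force" is the grip in N (left out, the last holds). Time passes only in rows, so rows that do not move let the fingers close. It gives the time, the measured TCP pose, the force, the opening and the grip force at its end, in the units of the state.
- observe(): the state, without advancing time (a new reading comes with each control period).
- grab_frame(name): name is "scene" or "side" or "wrist"; returns the picture (384x512x3 uint8, red, green, blue); there is no depth.
- camera_params(name): a dict with "camera_matrix" (3x3 intrinsics, pixels), "dist_coeffs" ([k1, k2, p1, p2, k3] as OpenCV has them; the pictures are not rectified), "origin" and "attitude" of the camera in the world. Camera axes: x right, y up, looking along -z (the intrinsics and any distortion apply to the point x, -y, -z); pixel columns grow to the right and rows downward; lengths in mm; the calibration is good to about 2 mm. A picture is of the moment at which its call begins: read the wrist's pose just before it. camera_params takes no time and is no camera call; for the wrist camera it gives the pose at the moment of the call.
- job_done(): hands the job in; it is judged then, once.
Trained networks look in the newest picture that a camera, given by its name, has taken for a name from the list of things; names that differ only in an ending like _2 or _b are one class to them, and where a whole thing is asked for, a point or a joint stands for the part that bears it (a point fixed in the world has none). Each returns a list of dicts, best first, with "conf" (0 to 1); they miss things now and then, are a little off and sometimes report something else, mostly with a low value. They report only what shows in the picture. A call takes as long as a camera call. They do not tell look-alikes from the thing itself.
- cut_out(camera, thing): "mask" (384x512 bool, what is visible of it) and "at" ([column, row] in pixels, amid what is visible of it).
The state is a dict: "clock": time; "joints": joint angles; "joint_vel": joint speeds; "tau": joint torques, N m; "position": TCP position; "eef_rot": TCP orientation; "contact_force": force on the tool from outside, world axes, zero at the start; "wrist_torque": the same for the moment, N m; "opening": finger opening in mm; "grip_force": force on a finger pad.
Only numpy, scipy, OpenCV 4.12 (cv2) and the standard library are available. Lean on these libraries where they do the work, as an engineer would, in place of code of your own. Each camera call takes 0.05 s, during which the arm holds its last target. There are 200 camera calls.

## Working session

There is one attempt and no reset: what is moved stays moved. The work goes in short steps, Python scripts to look and compute and a tool call to move; the robot and the scene stay as the last step left them, time stands still between calls to the robot, and variables do not carry over. Pictures are saved under pics/ and viewed, at most 10 in all, crops included, and the job is handed in when it is done.

Besides the shell and the picture viewer there is one more tool, called in YAML: its name, and indented under it one key for each argument. send_rows: Moves the arm, as the interface text tells. Its arguments: {"type":"object","properties":{"angular":{"type":"array"},"travel":{"type":"array"},"claw":{"type":"array"},"force":{"type":"number"}},"required":["angular","travel","claw"]}

```bash
mkdir -p pics; ls; cat > h.py <<'E'
from station import *
import numpy as np, cv2
from scipy.spatial.transform import Rotation as R
def rot(q): q=np.array(q,float); return R.from_quat(np.r_[q[1:],q[0]]) if q.shape==(4,) else R.from_matrix(q)
def ray(cam,uv):
    p=camera_params(cam);K=np.array(p["camera_matrix"]);d=np.array(p["dist_coeffs"])
    n=cv2.undistortPoints(np.array(uv,float).reshape(-1,1,2),K,d).reshape(-1,2)
    v=np.c_[n[:,0],-n[:,1],-np.ones(len(n))]
    return np.array(p["origin"]),rot(p["attitude"]).apply(v)
def onz(cam,uv,z):
    o,v=ray(cam,uv); return o+v*((z-o[2])/v[:,2])[:,None]
def proj(cam,P):
    p=camera_params(cam);K=np.array(p["camera_matrix"]);d=np.array(p["dist_coeffs"])
    c=rot(p["attitude"]).inv().apply(np.atleast_2d(P)-np.array(p["origin"]))
    c=c*[1,-1,-1]
    return cv2.projectPoints(c.reshape(-1,1,3),np.zeros(3),np.zeros(3),K,d)[0].reshape(-1,2)
def save(img,n): cv2.imwrite("pics/"+n,cv2.cvtColor(img,cv2.COLOR_RGB2BGR))
E
python3 - <<'E'
from h import *
for c in("scene","side"):
    p=camera_params(c);print(c,p)
    save(cv2.resize(grab_frame(c),(800,600)),c+"1.png")
s=observe();print(s)
E
```

```text
pics
scene {'camera_matrix': array([[350.273049  ,   0.        , 253.85661569],
       [  0.        , 350.273049  , 192.82839194],
       [  0.        ,   0.        ,   1.        ]]), 'dist_coeffs': array([-0.03029278,  0.        ,  0.        ,  0.        ,  0.        ]), 'origin': array([1325.90183196, -458.27053962,  788.81930762]), 'attitude': array([0.77655289, 0.38669168, 0.23335818, 0.43929388])}
side {'camera_matrix': array([[366.27884127,   0.        , 262.06910187],
       [  0.        , 366.27884127, 194.98983839],
       [  0.        ,   0.        ,   1.        ]]), 'dist_coeffs': array([-0.0169452,  0.       ,  0.       ,  0.       ,  0.       ]), 'origin': array([ 294.28143393, -617.6779507 ,  880.58850545]), 'attitude': array([ 0.9168724 ,  0.34367593, -0.0783876 , -0.18731587])}
{'clock': 0.1, 'joints': array([ 1.20778957,  0.52194324, -0.03630501,  1.59987854,  0.02118982,
        1.02109378, -0.11280098]), 'joint_vel': array([ 0.00099628, -0.00060365, -0.00017804, -0.00150846,  0.00100587,
        0.00040228, -0.00067422]), 'tau': array([ 3.48697540e-03, -9.28484273e+01,  1.98436193e+00, -3.70533299e+01,
        1.82259106e-02,  5.35824511e-03, -1.49985402e-05]), 'position': array([ 180.27570692, -598.13249457,  199.81645326]), 'eef_rot': array([-4.58230529e-04,  9.89304819e-01,  1.45862111e-01, -1.00777082e-04]), 'contact_force': array([ 0.03927931, -0.98760682, -0.19802623]), 'wrist_torque': array([-0.00804406, -0.01902009,  0.03193625]), 'grip_force': 0.0, 'opening': 84.89758916972765}
```

View pics/scene1.png

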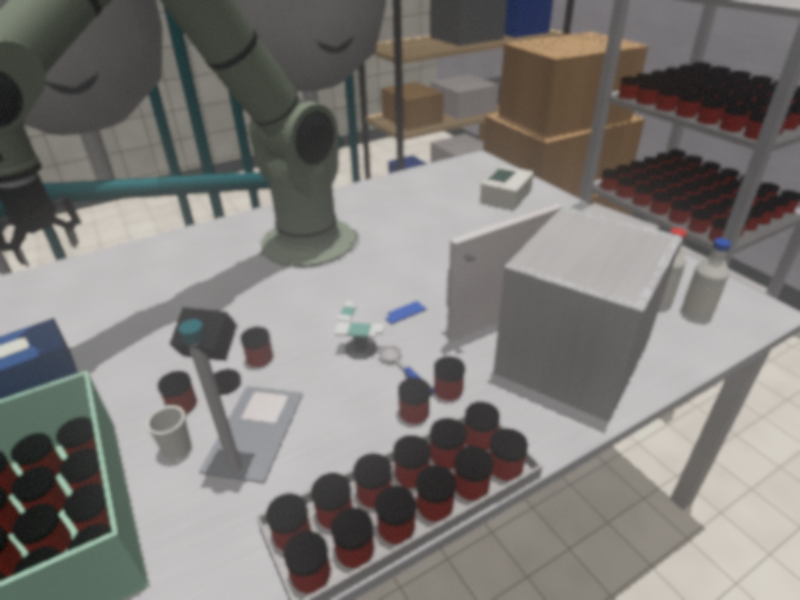

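View pics/side1.png

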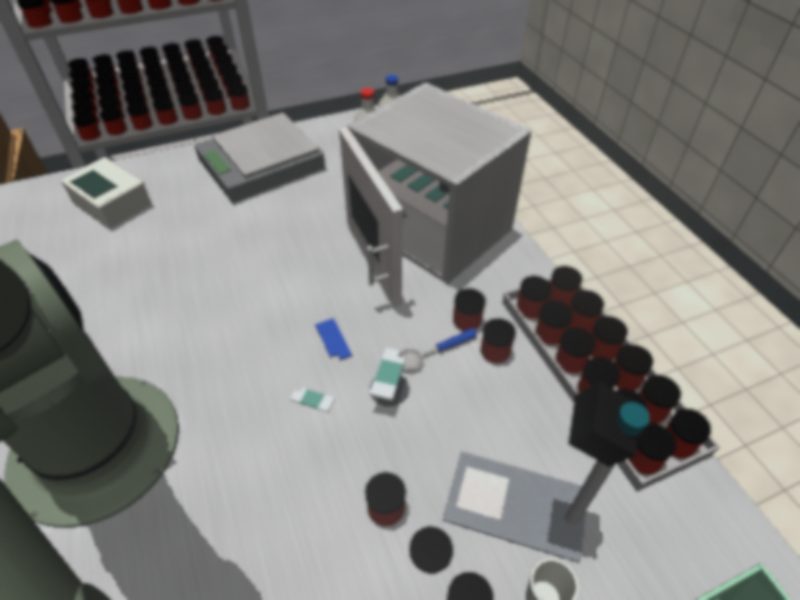

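The scene picture shows three slide-like things: a pale/green slide on the stand (360,328), a smaller green one on the bench (347,310), and a blue one (405,312). In the side view they are at (388,375), (312,399) and (333,338). The one on the stand is meant. The door is ajar, with its top free corner at about side (400,208). The reader's square is at side (483,493).

```bash
python3 - <<'E'
from h import *
k=1.5625
def S(l): return np.array(l)/k
print("inc top z260 (hinge-front-left, back-left, back-right, front-right)\n",onz("side",S([(350,130),(428,84),(530,130),(457,182)]),260).round())
print("door top z260 hinge, free outer\n",onz("side",S([(345,130),(400,208)]),260).round())
print("scene inc top",onz("scene",S([(512,268),(560,207),(682,240),(622,323)]),260).round())
print("sq",onz("side",S([(465,467),(510,480),(497,520),(457,508)]),8).round())
print("plate",onz("side",S([(462,453),(444,518),(580,558)]),8).round())
print("sq scene",onz("scene",S([(250,390),(287,395),(278,424),(241,417)]),8).round())
for c in("scene","side"):
    img=grab_frame(c)
    for t in("slide","stand","jar0","lid","spoon","beaker","reader","door"):
        for m in cut_out(c,t)[:6]:
            if m["conf"]>.3:
                z={"slide":56,"stand":25,"jar0":33,"lid":10,"spoon":5,"beaker":40}.get(t,8)
                print(c,t,round(m["conf"],2),np.round(m["at"]),onz(c,[m["at"]],z)[0].round(), m["mask"].sum())
    save(cv2.resize(img[ (170 if c=="scene" else 190):(250 if c=="scene" else 280), 180:300],(800,600),interpolation=cv2.INTER_CUBIC),c+"crop.png")
E
```

```text
inc top z260 (hinge-front-left, back-left, back-right, front-right)
 [[593. 344. 260.]
 [813. 453. 260.]
 [924. 210. 260.]
 [713. 113. 260.]]
door top z260 hinge, free outer
 [[584. 348. 260.]
 [591.  85. 260.]]
scene inc top [[721. 118. 260.]
 [592. 357. 260.]
 [817. 454. 260.]
 [931. 159. 260.]]
sq [[ 554. -278.    8.]
 [ 611. -326.    8.]
 [ 560. -374.    8.]
 [ 512. -334.    8.]]
plate [[ 561. -254.    8.]
 [ 487. -340.    8.]
 [ 645. -472.    8.]]
sq scene [[ 502. -336.    8.]
 [ 554. -277.    8.]
 [ 615. -319.    8.]
 [ 562. -373.    8.]]
scene slide 0.73 [230. 212.] [508. -89.  56.] 250
scene slide 0.63 [215. 198.] [ 413. -101.   56.] 91
scene slide 0.45 [261. 197.] [492.  39.  56.] 178
scene slide 0.44 [287. 240.] [715.  -5.  56.] 518
scene stand 0.78 [226. 222.] [ 515. -109.   25.] 263
scene jar0 0.83 [287. 241.] [697.   6.  33.] 472
scene jar0 0.82 [265. 254.] [711. -80.  33.] 539
scene jar0 0.82 [163. 223.] [ 414. -292.   33.] 396
scene lid 0.58 [231. 211.] [450. -60.  10.] 261
scene lid 0.57 [114. 250.] [ 430. -462.   10.] 508
scene lid 0.54 [147. 245.] [ 463. -366.   10.
[... 161 characters left out ...]
15
scene door 0.72 [311. 172.] [400. 333.   8.] 2979
side slide 0.74 [204. 256.] [369. -92.  56.] 287
side slide 0.58 [215. 216.] [438.  19.  56.] 380
side slide 0.55 [249. 238.] [498. -88.  56.] 440
side stand 0.7 [253. 254.] [ 497. -119.   25.] 176
side jar0 0.73 [298. 197.] [699.  10.  33.] 485
side jar0 0.73 [249. 317.] [ 418. -284.   33.] 752
side jar0 0.66 [316. 216.] [716. -77.  33.] 547
side lid 0.8 [271. 352.] [ 439. -371.   10.] 658
side spoon 0.54 [279. 224.] [611. -42.   5.] 376
side beaker 0.56 [354. 371.] [ 581. -487.   40.] 727
side reader 0.8 [356. 312.] [ 671. -367.    8.] 6406
side reader 0.48 [249. 238.] [511. -54.   8.] 421
side door 0.67 [241. 138.] [651. 365.   8.] 2550
```

View pics/sidecrop.png

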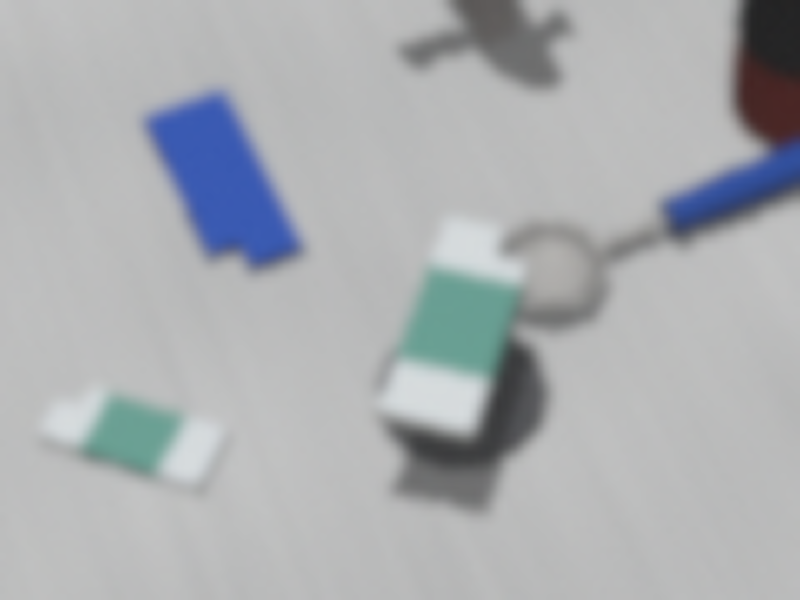

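The crop shows the stand slide's notch at its upper right (about (500,250)), so the upper band is the frosted end and the lower band, at about (430,400), is the plain grip end. Next I fit the poses.

```bash
python3 - <<'E'
from h import *
from scipy.optimize import least_squares
k=1.5625
S=lambda l: np.array(l,float)/k
def rz(a): return np.array([[np.cos(a),-np.sin(a)],[np.sin(a),np.cos(a)]])
# incubator: x,y,yaw
box=np.array([[-120,140],[120,140],[120,-140],[-120,-140]])
sd=S([(350,130),(428,84),(530,130),(457,182)]); 
sc=S([(512,268),(682,240),(622,323)])
def top(p,b): return np.c_[b@rz(p[2]).T+p[:2],np.full(len(b),260)]
def f(p): return np.r_[(proj("side",top(p,box))[1:]-sd[1:]).ravel(),(proj("scene",top(p,box))[[3,1,2]]-sc).ravel()]
# scene: camera at far +x: near corner front-right=(512,268); back-left far=(682,240)?; back-right near=(622,323)
r=least_squares(f,[760,280,.46]);p=r.x;print("inc",p[:2].round(1),np.degrees(p[2]),r.fun.round(1))
h=np.array([-120,140])@rz(p[2]).T+p[:2];print("hinge",h.round())
def g(t):
    a=p[2]-t[0];q=np.c_[np.array([[0,-280],[-18,-280]])@rz(a).T+h,[260,260]]
    return np.r_[(proj("side",q[:1])-S([(401,208)])).ravel(),(proj("scene",q[1:])-S([(450,240)])).ravel()]
t=least_squares(g,[.5]);print("door",t.x,t.fun.round(1))
# slide
c=np.array([(445,215),(525,268),(475,438),(380,405)])/6.6667+[180,190]
b=np.array([[50,20],[36,-20],[-50,-20],[-50,20]])
def fs(p): return (proj("side",np.c_[b@rz(p[2]).T+p[:2],np.full(4,56)])-c).ravel()
r=least_squares(fs,[500,-90,.6]);print("slide",r.x[:2].round(1),np.degrees(r.x[2]),r.fun.round(1))
q=np.array([[-37,0],[37,0]])@rz(r.x[2]).T+r.x[:2];print("plain,label",q.round(1), proj("scene",np.c_[q,[56,56]]).round(1))
sq=np.r_[onz("side",S([(465,467),(510,480),(497,520),(457,508)]),8),onz("scene",S([(554*0+250,390),(287,395),(278,424),(241,417)]),8)]
print("reader",sq.mean(0).round(1))
print("yaw guess",np.degrees(np.arctan2(-374+278,0)))
E
```

```text
inc [761.6 279.9] 22.036257819340047 [ 1.9 -0.6  2.9  2.4 -2.   2.4 -7.9 -1.7  1.   0.4  8.3 -6. ]
hinge [598. 365.]
door [0.39730354] [ 0.5 -0.3 -0.3 -1. ]
slide [498.2 -87.9] 52.29438830572029 [ 0.1  0.2  0.6 -0.8 -0.1 -0.5 -0.5  1.1]
plain,label [[ 475.6 -117.2]
 [ 520.9  -58.6]] [[218.2 209.7]
 [240.2 211.1]]
reader [ 558.8 -327.1    8. ]
yaw guess -90.0
```

send_rows:
  angular:
    - [0,0,0]
    - [0,0,0]
    - [0,0,0]
    - [0,0,0]
    - [0,0,0]
    - [0,0,0]
    - [0,0,0]
    - [0,0,0]
    - [0,0,0]
    - [0,0,0]
  travel:
    - [0.13,-0.106,0]
    - [0.13,-0.106,0]
    - [0.13,-0.106,0]
    - [0.13,-0.106,0]
    - [0.13,-0.106,0]
    - [0.13,-0.106,0]
    - [0.13,-0.106,0]
    - [0.13,-0.106,0]
    - [0.13,-0.106,0]
    - [0.13,-0.106,0]
  claw: [0,0,0,0,0,0,0,0,0,0]

```text
clock: 2.0
position: [415.8, -249.4, 200.6]
eef_rot: [0.0, 0.989, 0.146, 0.0]
contact_force: [0.9, -1.0, -0.3]
opening: 0.2
grip_force: 0.0
```

send_rows:
  angular:
    - [0,0,0]
    - [0,0,0]
    - [0,0,0]
    - [0,0,0]
    - [0,0,0]
    - [0,0,0]
    - [0,0,0]
    - [0,0,0]
    - [0,0,-0.028]
    - [0,0,-0.028]
    - [0,0,0]
  travel:
    - [0.098,-0.158,0]
    - [0.098,-0.158,0]
    - [0.098,-0.158,0]
    - [0.098,-0.158,0]
    - [0.098,-0.158,0]
    - [0.098,-0.158,0]
    - [0.098,-0.158,0]
    - [0.098,-0.158,0]
    - [0,0,0]
    - [0,0,0]
    - [0,0,0]
  claw: [0,0,0,0,0,0,0,0,0,0,0]

```text
clock: 3.1
position: [511.5, 108.5, 200.2]
eef_rot: [-0.0, 0.972, 0.233, -0.0]
contact_force: [0.1, -0.5, -0.0]
opening: 0.2
grip_force: 0.0
```

```bash
python3 - <<'E'
from h import *
a=grab_frame("side")[40:240,150:400];save(cv2.resize(a,(750,600)),"push1.png")
E
```

```text
(no output)
```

View pics/push1.png

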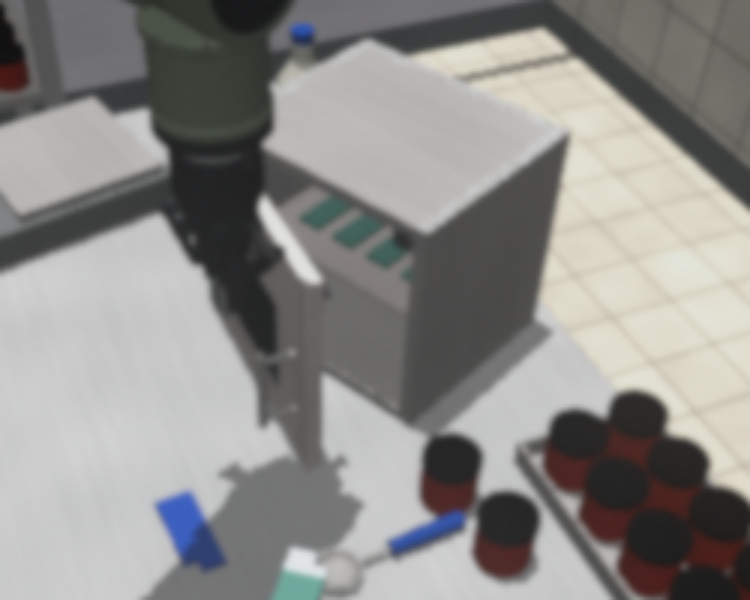

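The gripper is in front of the outer face near the free edge and above the handle, whose brackets are at (285,355) and (285,410). I'll start pushing.

send_rows:
  angular:
    - [0,0,0]
    - [0,0,0]
    - [0,0,0]
    - [0,0,0]
    - [0,0,0]
    - [0,0,0]
    - [0,0,0]
  travel:
    - [0.071,0.036,0]
    - [0.071,0.036,0]
    - [0.071,0.036,0]
    - [0.071,0.036,0]
    - [0.071,0.036,0]
    - [0.071,0.036,0]
    - [0,0,0]
  claw: [0,0,0,0,0,0,0]

```text
clock: 3.85
position: [632.5, 107.5, 199.8]
eef_rot: [-0.0, 0.973, 0.23, 0.0]
contact_force: [-1.0, -0.4, -0.9]
opening: 0.0
grip_force: 0.0
```

send_rows:
  angular:
    - [0,0,0]
    - [0,0,0]
    - [0,0,0]
    - [0,0,0]
  travel:
    - [0.035,0.018,0]
    - [0.035,0.018,0]
    - [0.035,0.018,0]
    - [0.0,0.0,0]
  claw: [0,0,0,0]

```text
clock: 4.25
position: [661.1, 107.8, 200.0]
eef_rot: [0.0, 0.973, 0.232, -0.0]
contact_force: [-2.0, -1.9, 0.1]
opening: -0.0
grip_force: 1.0
```

Contact; I'll push on in small steps along the door's normal.

send_rows:
  angular:
    - [0,0,0]
    - [0,0,0]
    - [0,0,0]
  travel:
    - [0.03,0.006,0]
    - [0.02,0.004,0]
    - [0,0,0]
  claw: [0,0,0]

```text
clock: 4.55
position: [673.2, 111.7, 200.3]
eef_rot: [-0.0, 0.973, 0.232, 0.0]
contact_force: [0.1, -0.5, 0.2]
opening: -0.1
grip_force: 0.0
```

send_rows:
  angular:
    - [0,0,0]
    - [0,0,0]
    - [0,0,0]
  travel:
    - [0.02,0,0]
    - [0.012,0,0]
    - [0,0,0]
  claw: [0,0,0]

```text
clock: 4.85
position: [674.9, 112.1, 200.2]
eef_rot: [0.001, 0.973, 0.232, -0.006]
contact_force: [-45.7, -16.1, 25.9]
opening: 0.1
grip_force: 24.3
```

send_rows:
  angular:
    - [0,0,0]
    - [0,0,0]
    - [0,0,0]
    - [0,0,0]
    - [0,0,0]
  travel:
    - [-0.04,0,0]
    - [-0.08,0,0]
    - [-0.16,0,0]
    - [-0.16,0,0]
    - [-0.16,0,0]
  claw: [0,0,0,0,0]

```text
clock: 5.35
position: [544.7, 46.6, 200.3]
eef_rot: [0.0, 0.973, 0.232, 0.0]
contact_force: [0.7, 0.2, 0.4]
opening: -0.2
grip_force: 0.0
```

```bash
python3 - <<'E'
from h import *
a=grab_frame("side")[40:240,150:400];b=grab_frame("scene")[110:270,270:470]
save(np.hstack([cv2.resize(a,(400,320)),cv2.resize(b,(400,320))]),"push2.png")
s=observe();print(s["position"],s["contact_force"],s["joints"])
E
```

```text
[542.73030585  44.49959627 200.79075412] [ 1.18896057  0.81408003 -0.15301947] [ 0.07432278  0.41152496 -0.3543991   1.79890968  0.17212834  0.96248937
 -1.45623345]
```

View pics/push2.png

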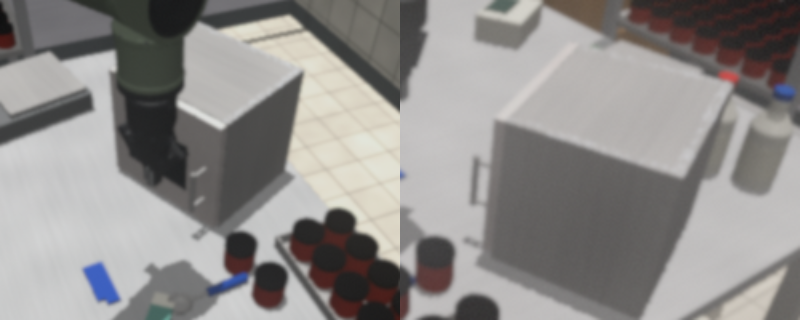

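The door is flush with the front in both views, so it is latched. Next I hover over the plain end with the gripper open.

send_rows:
  angular:
    - [0,0,0]
    - [0,0,0]
    - [0,0,0]
    - [0,0,0]
    - [0,0,-0.0465]
    - [0,0,-0.0465]
    - [0,0,-0.0465]
    - [0,0,0]
    - [0,0,0]
  travel:
    - [-0.134,0.1135,0]
    - [-0.134,0.1135,0]
    - [-0.134,0.1135,0]
    - [-0.134,0.1135,0]
    - [0,0,0]
    - [0,0,0]
    - [0,0,0]
    - [0,0,0]
    - [0,0,0]
  claw: [100,100,100,100,100,100,100,100,100]
  force: 50

```text
clock: 6.35
position: [478.1, -114.6, 200.4]
eef_rot: [0.0, 0.9, 0.436, 0.0]
contact_force: [-0.1, 1.1, 0.1]
opening: 85.1
grip_force: 0.0
```

```bash
python3 - <<'E'
from h import *
s=observe();print(s["position"],s["eef_rot"])
p=camera_params("wrist");print(p)
save(cv2.resize(grab_frame("wrist"),(800,600)),"w1.png")
print(proj("wrist",[[475.6,-117.2,56],[520.9,-58.6,56],[559,-327,8]])*1.5625)
E
```

```text
[ 478.07027343 -114.59118676  200.42716563] [7.28007306e-05 8.99957461e-01 4.35977646e-01 2.34396108e-04]
{'camera_matrix': array([[270.76978461,   0.        , 252.26798669],
       [  0.        , 270.76978461, 191.80942684],
       [  0.        ,   0.        ,   1.        ]]), 'dist_coeffs': array([0.01284595, 0.        , 0.        , 0.        , 0.        ]), 'origin': array([525.21707647, -55.03239786, 374.21076117]), 'attitude': array([ 0.93411712, -0.14131208,  0.04972478, -0.32401163])}
[[394.24296734 276.06566482]
 [393.26874755 176.27583245]
 [598.30932198 378.63959489]]
```

View pics/w1.png

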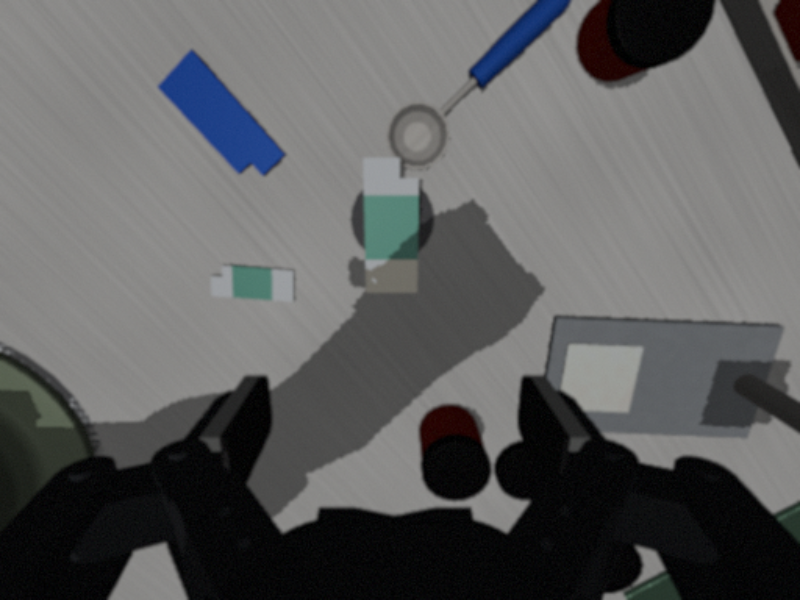

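The wrist view shows the slide with its notched end up, at (391,175), and its plain end at (391,276). The reader's white square is at (600,378) and the post base at about (745,385). I'll refit from this view.

```bash
python3 - <<'E'
from h import *
from scipy.optimize import least_squares
k=1.5625
def rz(a): return np.array([[np.cos(a),-np.sin(a)],[np.sin(a),np.cos(a)]])
c=np.array([(363,157),(421,178),(417,293),(366,293)])/k
b=np.array([[50,20],[36,-20],[-50,-20],[-50,20]])
fs=lambda p:(proj("wrist",np.c_[b@rz(p[2]).T+p[:2],np.full(4,56)])-c).ravel()
r=least_squares(fs,[500,-90,.9]);print("slide",r.x[:2].round(1),np.degrees(r.x[2]),r.fun.round(1))
q=np.array([[-37,0],[37,0]])@rz(r.x[2]).T+r.x[:2];print(q.round(1))
sq=np.array([(565,344),(643,346),(632,412),(560,408)])/k
b2=np.array([[-35,35],[35,35],[35,-35],[-35,-35]])
fr=lambda p:(proj("wrist",np.c_[b2@rz(p[2]).T+p[:2],np.full(4,8)])-sq).ravel()
r=least_squares(fr,[559,-327,-.65]);print("reader",r.x[:2].round(1),np.degrees(r.x[2]),r.fun.round(1))
pl=onz("wrist",np.array([(556,317),(783,325),(747,437)])/k,8);print("plate",pl.round(1),np.degrees(np.arctan2(*(pl[1]-pl[0])[1::-1])))
# square from masks in side/scene by threshold
for cam in("side","scene","wrist"):
    im=grab_frame(cam);g=im.astype(int)
    u,v=proj(cam,[[559,-327,8]])[0];
    m=((g.min(2)>165 if cam!="wrist" else g.min(2)>135)).astype(np.uint8)
    n,l,st,ce=cv2.connectedComponentsWithStats(m,connectivity=4); i=l[int(v),int(u)]
    if i==0: print(cam,"none",g[int(v),int(u)]);continue
    print(cam,st[i],onz(cam,[ce[i]],8).round(1))
    cn=cv2.boxPoints(cv2.minAreaRect(np.argwhere(l==i)[:,::-1].astype(np.float32)));w=onz(cam,cn,8)
    print(w.round(0)[:,:2].tolist(),[round(np.degrees(np.arctan2(*(w[(j+1)%4]-w[j])[1::-1])),1) for j in range(4)])
E
```

```text
slide [497.  -87.2] 51.429204561980825 [ 0.7  0.3 -0.8  0.2  0.1 -0.2  0.  -0.4]
[[ 473.9 -116.2]
 [ 520.   -58.3]]
reader [ 560.3 -327.6] -38.18579205007462 [ 1.5  0.3 -0.1 -0.9 -0.8 -0.9 -0.7  1.5]
plate [[ 560.6 -248.6    8. ]
 [ 718.1 -382.3    8. ]
 [ 641.7 -473.5    8. ]] -40.32940345613409
side [291 298  36  35 919] [[ 560.  -326.6    8. ]]
[[505.0, -330.0], [557.0, -272.0], [618.0, -324.0], [564.0, -378.0]] [np.float64(48.4), np.float64(-40.4), np.float64(-134.7), np.float64(140.4)]
scene [154 250  30  21 452] [[ 559.9 -326.4    8. ]]
[[566.0, -376.0], [492.0, -345.0], [551.0, -277.0], [620.0, -311.0]] [np.float64(157.3), np.float64(49.2), np.float64(-26.4), np.float64(-130.1)]
wrist [ 360  221   51   43 1763] [[ 563.  -325.6    8. ]]
[[514.0, -332.0], [554.0, -275.0], [607.0, -323.0], [571.0, -382.0]] [np.float64(55.5), np.float64(-41.6), np.float64(-121.5), np.float64(138.3)]
```

send_rows:
  angular:
    - [0,0,0]
    - [0,0,0]
    - [0,0,0]
    - [0,0,0]
    - [0,0,0]
    - [0,0,0]
    - [0,0,0]
  travel:
    - [-0.015,-0.006,0]
    - [0,0,0.16]
    - [0,0,0.16]
    - [0,0,0.16]
    - [0,0,0.12]
    - [0,0,0.07]
    - [0,0,0]
  claw: [100,100,100,100,100,100,100]

```text
clock: 7.25
position: [472.8, -116.3, 31.0]
eef_rot: [-0.001, 0.899, 0.438, -0.001]
contact_force: [0.4, 0.4, 0.8]
opening: 85.2
grip_force: 0.0
```

send_rows:
  angular:
    - [0,0,0]
    - [0,0,0]
    - [0,0,0]
    - [0,0,0]
    - [0,0,0]
    - [0,0,0]
    - [0,0,0]
  travel:
    - [0,0,0]
    - [0,0,0]
    - [0,0,0]
    - [0,0,0]
    - [0,0,0]
    - [0,0,0]
    - [0,0,0]
  claw: [70,60,50,45,38,30,30]
  force: 50

```text
clock: 7.95
position: [474.3, -116.6, 32.9]
eef_rot: [0.0, 0.899, 0.438, 0.0]
contact_force: [0.7, -0.5, -0.3]
opening: 25.4
grip_force: 0.0
```

The opening went below 40 mm with no grip force, so the grasp missed; I'll look.

```bash
python3 - <<'E'
from h import *
s=observe();print(s["position"],s["opening"],s["grip_force"])
a=grab_frame("side")[190:280,190:310];b=grab_frame("wrist");
save(np.hstack([cv2.resize(a,(400,300)),cv2.resize(b,(400,300))]),"g1.png")
E
```

```text
[ 474.2840287  -116.57494531   32.86358736] 25.441246265837247 0.0
```

View pics/g1.png

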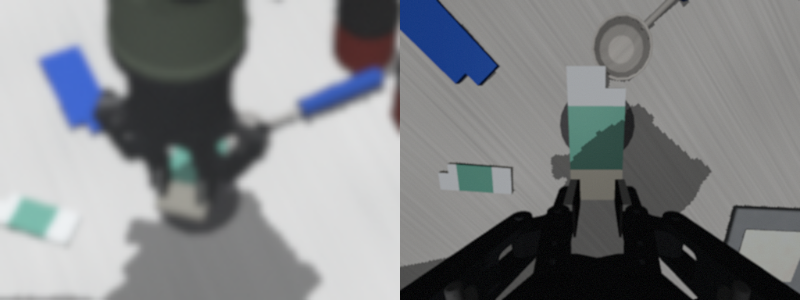

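The wrist view shows the slide apparently still in place, with the fingertips at about (580,185) and (620,185) overlapping its plain band. I'll check numerically where the slide and the tips are.

```bash
python3 - <<'E'
from h import *
im=grab_frame("wrist")
def rz(a): return np.array([[np.cos(a),-np.sin(a)],[np.sin(a),np.cos(a)]])
pts=np.array([[50,20],[50,6],[36,6],[36,-20],[24,20],[24,-20],[-24,20],[-24,-20],[-50,20],[-50,-20]])
W=np.c_[pts@rz(np.radians(51.5)).T+[497.3,-87.5],np.full(10,56)]
print("pred",(proj("wrist",W)).round(0).tolist())
s=observe();t=np.array(s["position"]);r=rot(s["eef_rot"])
for z in(0,-19,-40): print("tool z",z,proj("wrist",t+r.apply([[0,-12.7,z],[0,12.7,z],[11,-12.7,z],[11,12.7,z]])).round(0).tolist())
a=im[60:260,180:380]; save(cv2.resize(a,(600,600),interpolation=cv2.INTER_CUBIC),"g2.png")
E
```

```text
pred [[215.0, 85.0], [242.0, 85.0], [242.0, 113.0], [291.0, 114.0], [217.0, 136.0], [290.0, 137.0], [219.0, 217.0], [286.0, 218.0], [220.0, 256.0], [284.0, 256.0]]
tool z 0 [[234.0, 222.0], [271.0, 222.0], [234.0, 207.0], [271.0, 207.0]]
tool z -19 [[232.0, 234.0], [273.0, 234.0], [232.0, 218.0], [273.0, 218.0]]
tool z -40 [[229.0, 251.0], [275.0, 251.0], [229.0, 233.0], [276.0, 233.0]]
```

View pics/g2.png

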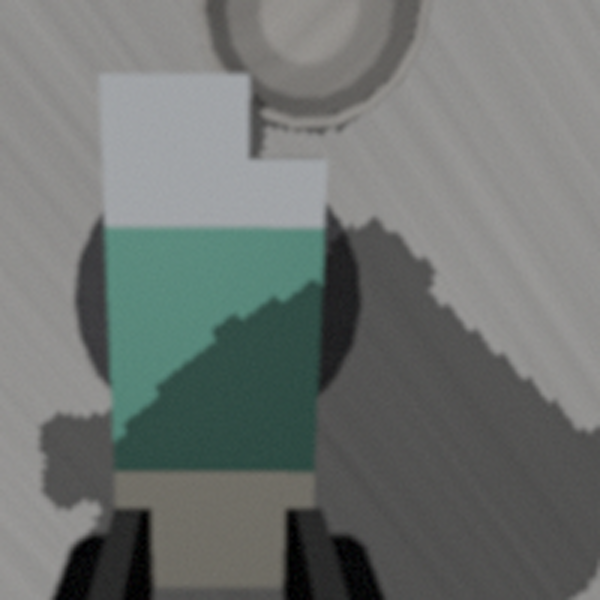

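The slide hasn't moved (predicted and seen corners agree). The visible tips look nearer the camera than the slide. I'll triangulate the tip position in the tool frame from the known openings.

```bash
python3 - <<'E'
from h import *
s=observe();t=np.array(s["position"]);r=rot(s["eef_rot"])
p=camera_params("wrist");o=r.inv().apply(np.array(p["origin"])-t);print("cam in tool",o.round(1))
for nm,uv,op in(("open",[(172.8,241.3),(334,241.3)],85),("now",[(230.3,230),(275,230)],25.4)):
    _,v=ray("wrist",uv);d=r.inv().apply(v)
    k=op/abs(d[0][1]-d[1][1]); print(nm,(o+k*d).round(1))
print(camera_params("scene")["origin"])
W=t+r.apply([[0,0,0],[0,0,-30]])
print("side",proj("side",W).round(1),"scene",proj("scene",W).round(1))
a=grab_frame("side")[205:275,205:295];b=grab_frame("scene")[180:250,180:270]
save(np.hstack([cv2.resize(a,(400,311),interpolation=2),cv2.resize(b,(400,311),interpolation=2)]),"g3.png")
E
```

```text
cam in tool [  76.     0.2 -173.8]
open [[  8.7 -41.9 -45. ]
 [  8.7  43.1 -44.9]]
now [[  9.6 -12.5 -33.2]
 [  9.6  12.9 -33.2]]
[1325.90183196 -458.27053962  788.81930762]
side [[244.8 254.1]
 [244.5 248. ]] scene [[218.8 214.8]
 [218.1 207.9]]
```

View pics/g3.png

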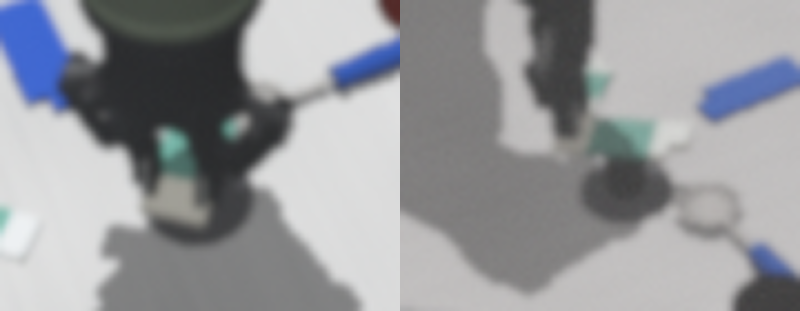

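Side and scene views (plain band at (180,200) left, (575,145) right) show the fingers above the slide. The real finger ends sit about 33 mm behind the reported TCP. I'll reopen, go down about 24 mm watching the force, and close.

send_rows:
  angular:
    - [0,0,0]
    - [0,0,0]
    - [0,0,0]
    - [0,0,0]
    - [0,0,0]
    - [0,0,0]
  travel:
    - [0,0,0]
    - [0,0,0]
    - [0,0,0]
    - [0,0,0]
    - [0,0,0]
    - [0,0,0]
  claw: [100,100,100,100,100,100]

```text
clock: 8.8
position: [474.3, -116.6, 32.8]
eef_rot: [-0.0, 0.899, 0.438, -0.0]
contact_force: [-0.5, -0.0, 0.4]
opening: 85.4
grip_force: 0.0
```

send_rows:
  angular:
    - [0,0,0]
    - [0,0,0]
    - [0,0,0]
    - [0,0,0]
  travel:
    - [0,0,0.04]
    - [0,0,0.036]
    - [0,0,0.02]
    - [0,0,0]
  claw: [100,100,100,100]

```text
clock: 9.2
position: [473.7, -116.3, 7.7]
eef_rot: [-0.001, 0.899, 0.438, -0.001]
contact_force: [0.9, -0.3, 0.4]
opening: 85.4
grip_force: 0.0
```

send_rows:
  angular:
    - [0,0,0]
    - [0,0,0]
    - [0,0,0]
    - [0,0,0]
    - [0,0,0]
    - [0,0,0]
    - [0,0,0]
    - [0,0,0]
  travel:
    - [0,0,0]
    - [0,0,0]
    - [0,0,0]
    - [0,0,0]
    - [0,0,0]
    - [0,0,0]
    - [0,0,0]
    - [0,0,0]
  claw: [75,65,58,54,50,46,42,40]
  force: 40

```text
clock: 10.0
position: [474.4, -116.6, 8.9]
eef_rot: [0.0, 0.899, 0.438, 0.0]
contact_force: [-0.8, 0.3, 3.9]
opening: 39.1
grip_force: 40.8
```

Gripped (39 mm, 41 N). I'll lift and turn.

send_rows:
  angular:
    - [0,0,0]
    - [0,0,0]
    - [0,0,0]
    - [0,0,0]
    - [0,0,0]
    - [0,0,0]
  travel:
    - [0,0,0]
    - [0,0,-0.06]
    - [0,0,-0.1]
    - [0,0,-0.12]
    - [0,0,-0.12]
    - [0,0,0]
  claw: [30,30,30,30,30,30]
  force: 60

```text
clock: 10.6
position: [476.0, -116.9, 111.8]
eef_rot: [0.001, 0.899, 0.438, 0.002]
contact_force: [-0.3, -0.6, -1.5]
opening: 38.4
grip_force: 60.5
```

send_rows:
  angular:
    - [0,0,0.0425]
    - [0,0,0.0425]
    - [0,0,0.0425]
    - [0,0,0.0425]
    - [0,0,0.0425]
    - [0,0,0.0425]
    - [0,0,0.0425]
    - [0,0,0.0425]
    - [0,0,0.0425]
    - [0,0,0.0425]
    - [0,0,0.0425]
    - [0,0,0.0425]
  travel:
    - [0,0,0]
    - [0,0,0]
    - [0,0,0]
    - [0,0,0]
    - [0,0,0]
    - [0,0,0]
    - [0,0,0]
    - [0,0,0]
    - [0,0,0]
    - [0,0,0]
    - [0,0,0]
    - [0,0,0]
  claw: [30,30,30,30,30,30,30,30,30,30,30,30]

```text
clock: 11.8
position: [474.0, -116.6, 108.2]
eef_rot: [0.0, 0.939, -0.343, -0.0]
contact_force: [0.6, -0.3, -0.3]
opening: 38.0
grip_force: 60.5
```

send_rows:
  angular:
    - [0,0,0]
    - [0,0,0]
    - [0,0,0]
    - [0,0,0]
    - [0,0,0]
    - [0,0,0]
  travel:
    - [0.1,0.085,0]
    - [0.1,0.085,0]
    - [0.1,0.085,0]
    - [0.1,0.085,0]
    - [0.1,0.085,0]
    - [0,0,0]
  claw: [30,30,30,30,30,30]

```text
clock: 12.4
position: [501.5, -282.7, 108.0]
eef_rot: [0.001, 0.939, -0.343, 0.0]
contact_force: [-0.3, 0.4, -0.7]
opening: 38.2
grip_force: 60.5
```

send_rows:
  angular:
    - [0,0,0]
    - [0,0,0]
    - [0,0,0]
    - [0,0,0]
  travel:
    - [0,0,0.07]
    - [0,0,0.07]
    - [0,0,0]
    - [0,0,0]
  claw: [30,30,30,30]

```text
clock: 12.8
position: [502.0, -277.9, 73.6]
eef_rot: [0.0, 0.94, -0.341, -0.0]
contact_force: [-0.2, -0.8, 0.0]
opening: 38.4
grip_force: 60.5
```

```bash
python3 - <<'E'
from h import *
s=observe();print(s["position"],s["eef_rot"],s["opening"])
L=np.array([[560.3,-327,120.]]);print({c:proj(c,L).round(1).tolist() for c in("scene","side","wrist")})
w=grab_frame("wrist")[40:240,120:400];a=grab_frame("side")[230:370,230:410];b=grab_frame("scene")[170:310,80:260]
for c in("scene","side","wrist"):
    for m in cut_out(c,"slide")[:4]: print(c,round(m["conf"],2),np.round(m["at"]),m["mask"].sum())
save(np.vstack([np.hstack([cv2.resize(a,(385,300),interpolation=2),cv2.resize(b,(385,300),interpolation=2)]),cv2.copyMakeBorder(cv2.resize(w,(420,300),interpolation=2),0,0,0,350,0)]),"p1.png")
E
```

```text
[ 501.9847225  -277.91089523   73.63817765] [ 3.46533366e-05  9.40227391e-01 -3.40546937e-01 -4.84764178e-04] 38.398129005913496
{'scene': [[162.3, 233.0]], 'side': [[314.4, 294.6]], 'wrist': [[253.6, 106.6]]}
scene 0.73 [170. 227.] 294
scene 0.58 [217. 202.] 111
scene 0.46 [258. 198.] 178
side 0.95 [301. 292.] 462
side 0.76 [216. 217.] 367
side 0.54 [200. 256.] 241
wrist 0.79 [251. 181.] 15102
```

View pics/p1.png

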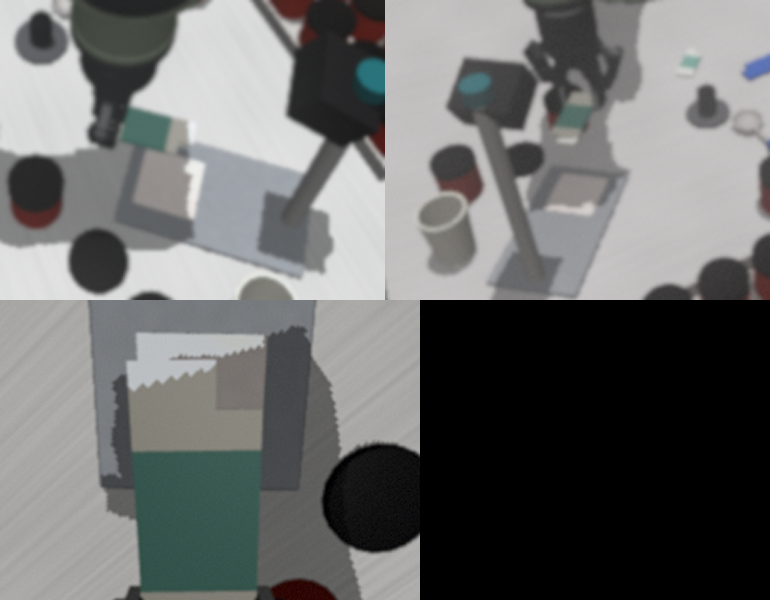

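The slide is held by its plain end over the square, with its notch end toward the post (wrist notch corner at (217,409)). Now I'll measure its exact pose.

```bash
python3 - <<'E'
from h import *
from scipy.optimize import least_squares
b=np.array([[50,20],[50,6],[36,6],[36,-20],[24,20],[24,-20],[-24,20],[-24,-20]],float)
uv=np.array([(128,361),(217,360),(217,409),(264,410),(133,452),(262,450),(140,592),(258,592)],float)
uv=(uv-[0,300])/1.5+[120,40]
im={c:grab_frame(c) for c in("side","scene")}
X=np.c_[b,np.full(8,6)]
def pose(p): return R.from_euler("ZYX",p[3:]),p[:3]
gm={}
for c in im:  # green centroid
    h=cv2.cvtColor(im[c],cv2.COLOR_RGB2HSV);g=((h[...,0]>65)&(h[...,0]<95)&(h[...,1]>60)).astype(np.uint8)
    u,v=proj(c,[[531,-303,120]])[0]; n,l,st,ce=cv2.connectedComponentsWithStats(g)
    i=min(range(1,n),key=lambda i:np.hypot(*(ce[i]-[u,v]))if st[i,4]>40 else 1e9);gm[c]=ce[i];print(c,st[i],ce[i],(u,v))
def f(p,w):
    r,t=pose(p); e=(proj("wrist",r.apply(X)+t)-uv).ravel()
    m=r.apply([[0,0,6]])+t
    return np.r_[e]+0 if not w else np.r_[e,(proj("side",m)-gm["side"]).ravel()]
for w in(0,1):
    q=least_squares(f,[531,-303,114,-.7,0,0],args=(w,));p=q.x;r,t=pose(p)
    print("pose",t.round(1),np.degrees(p[3:]).round(1),"label",(r.apply([37,0,6])+t).round(1),"plain",(r.apply([-37,0,6])+t).round(1),q.fun.round(1),"scene mid",proj("scene",r.apply([[0,0,6]])+t))
s=observe();tt=np.array(s["position"]);print("rel expected label", tt+rot(s["eef_rot"]).apply([74,0,-47]))
E
```

```text
side [288 281  21  19 282] [297.5070922  289.84751773] (np.float64(297.8677207563758), np.float64(290.23681930829207))
scene [114 204  16  10 117] [121.53846154 208.78632479] (np.float64(166.98555590563873), np.float64(224.1545735953745))
pose [ 531.1 -302.2  116.2] [-43.6  -3.8  17.4] label [ 556.4 -328.7  124.4] plain [ 502.9 -277.8  119.5] [ 12.1  -4.4 -13.6  -1.  -15.7   1.4   7.    2.8   7.6   0.2   5.    2.2
   1.3   3.3  -3.8  -4. ] scene mid [[166.62522815 223.41560551]]
pose [ 531.1 -302.2  116.3] [-43.6  -3.9  17.4] label [ 556.4 -328.7  124.5] plain [ 502.9 -277.8  119.5] [ 12.   -4.4 -13.6  -1.1 -15.7   1.4   7.    2.8   7.6   0.3   5.    2.2
   1.3   3.3  -3.8  -4.   -0.    0.3] scene mid [[166.62461472 223.40566798]]
rel expected label [ 559.15654345 -325.69018057  121.18362922]
```

```bash
python3 - <<'E'
from h import *
from scipy.optimize import least_squares
b=np.array([[50,20],[50,-6],[36,-6],[36,-20],[24,20],[24,-20],[-24,20],[-24,-20]],float)
uv=np.array([(128,361),(217,360),(217,409),(264,410),(133,452),(262,450),(140,592),(258,592)],float)
uv=(uv-[0,300])/1.5+[120,40]
X=np.c_[b,np.full(8,6)]
def f(p,w=1):
    r=R.from_euler("ZYX",p[3:]);t=p[:3]
    return np.r_[(proj("wrist",r.apply(X)+t)-uv).ravel(),(proj("side",r.apply([[0,0,6]])+t)-[297.5,289.8]).ravel()]
q=least_squares(f,[531,-303,114,-.7,0,0]);p=q.x;r,t=R.from_euler("ZYX",p[3:]),p[:3]
print("pose",t.round(1),np.degrees(p[3:]).round(1),"label",(r.apply([37,0,6])+t).round(1),"plain",(r.apply([-37,0,6])+t).round(1),q.fun.round(1))
m=grab_frame("wrist")
E
```

```text
pose [ 530.9 -301.9  115.1] [-39.2   0.8  -0.9] label [ 559.7 -325.3  120.6] plain [ 502.4 -278.5  121.5] [-0.1 -0.1  0.1 -0.1 -0.   0.7 -0.2 -0.3  0.  -0.5  0.1  0.1  0.6  0.2
 -0.4  0.1  0.2 -0.2]
```

send_rows:
  angular:
    - [0,0,0]
    - [0,0,0]
    - [0,0,0]
    - [0,0,0]
  travel:
    - [0.006,0.004,0.002]
    - [0,0,0]
    - [0,0,0]
    - [0,0,0]
  claw: [30,30,30,30]

```text
clock: 13.65
position: [502.7, -280.0, 73.3]
eef_rot: [-0.0, 0.94, -0.341, -0.0]
contact_force: [-0.5, 0.6, -0.0]
opening: 38.5
grip_force: 60.5
```

```bash
python3 - <<'E'
from h import *
s=observe();print(s["position"],s["opening"],s["grip_force"],s["clock"]);print(job_done())
E
```

```text
[ 502.66736983 -279.95109843   73.25890184] 38.45643438233987 60.466872453689575 13.65
the job is handed in; nothing more can be done
None
```

Job handed in at 13.65 s, result not reported: the door was pushed shut and latched first, and the slide is held level (within about 1°) by its plain end, frosted end about 2 mm or less from the reading point and pointing at the post; the door push peaked at about 55 N at the wrist, which I take to have been on the fingers only, and the first grasp closed above the slide before the second held.

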